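Prove the bench interlock with the isolating pin

TASK

Prove the bench interlock with the isolating pin: take the pin from its rest and push it, gently but firmly, right down to the bottom of both wells of the grey box, one after the other in either order; the contact sleeves inside slide stiffly before the true bottom is felt. In one well it bottoms with the black ring on its shank well above the rim, in the other it goes fully home, with the lower edge of the ring level with the rim: leave it standing fully home in that well and let go. Push with no more than about 20 N, and leave the other things on the bench alone.

Things in the scene. Friction and masses are not known exactly. Their poses are not given: they have to be found in the camera images.
- pin_head (a point): The isolating pin, loose, 92 mm long, about 0.11 kg, at first standing upright in the rest: a round grey plastic head (26 mm diameter, 38 mm tall) on top of a round steel shank (14 mm diameter, 54 mm long, chamfered foot). This point is the centre of the head, 73 mm above the foot; z points from the foot up to the head
- pin_tip (a point): Centre of the pin's flat foot, the lower end of the shank (73 mm below the head's centre)
- pin_mark (a point): Centre of the lower edge of the black ring, 3 mm wide, on the pin's shank, 40 mm above the foot. With the pin fully home this edge is level with the well's rim and the head's underside is 14 mm above the rim
- box: Grey interlock box screwed to the bench, 74 x 136 mm and 60 mm tall, its long side along its y, with low mounting ears at the two ends. Origin at the centre of its underside. Two upright round blind wells in its top, 50 mm apart along its y, each 15.8 mm in diameter and 40 mm deep with a chamfered rim.
- sleeve_left (a joint): How far the sleeve in the left well has been pushed down, in m: 0 = its top 8 mm below the rim (starts at 0 to 0.012); 0.018 = down to the stop of a blocked well, 0.032 = down to the floor of the open well
- sleeve_right (a joint): The same for the sleeve in the right well
- well_left (a point): Centre of the mouth of one well, at the height of the rim, on the +y end of the box; z up out of the well, x and y as the box. A brass contact sleeve in each well, at first with its top 8 to 20 mm below the rim, hides what is beneath; it goes down stiffly ahead of the pin (about 5 N) and stays where it is left, without springing back
- well_right (a point): Centre of the mouth of the other well, at the height of the rim, on the -y end of the box; axes as the box. Below the sleeves a hidden interlock slide, set differently each time, blocks one well or the other with a stop 26 mm below the rim (ring left 14 mm above it); in the open well the pin goes the full 40 mm. Both bottoms have a stiff rubber buffer, about 8 N per mm and 2.5 mm deep, then hard, which springs back
- rest: Fixed black plastic rest, 60 x 60 x 35 mm, with one loose hole 25 mm deep in its top in which the pin stands (foot 10 mm above the bench, head's centre 83 mm above it). Origin at the centre of its underside
- meter_mid (a point): Bystander: centre of the hand-held multimeter lying flat, 135 x 70 x 30 mm, loose
- spool_mid (a point): Bystander: centre of the spool of bare copper, standing, 60 mm diameter, 50 mm tall, loose
- screwdriver_mid (a point): Bystander: middle of the screwdriver's handle, lying on the bench, loose
There are look-alikes about, which are no part of the job. Of the things like the part that bears pin_head, leave any that is purple; of the rest the larger one is meant. Leave any purple look-alike of the rest alone.

How it is judged:
By the outcome, as a careful person would: the job done as asked, in the order asked, and still so for the second after the job is handed in, with the robot touching nothing.
It also fails if it takes over 58 s, if anything falls off the work surface, if the arm or the gripper's body presses on something with over 40 N, if the wrist force passes 120 N, or if a joint passes its speed limit or range.

ROBOT

A 7-joint arm with a two-finger parallel gripper is mounted at the origin on the work surface. World frame = base frame: x ahead of the robot, y to its left, z up, the work surface at z = 0. Lengths are in m, angles in degrees, forces in N, time in s.
With the tool pointing down it reaches from about 0.35 to 0.9 m from the base axis. Payload 7.2 kg.
Tool frame: the origin (TCP) lies between the finger pads; the fingertips stand ahead of it and the grasp point (between the pads) lies 2 mm behind it (manip.tip_extent is the z of the fingertips in the tool frame, in m); z points along the fingers, y is the line along which they close (so a half turn about z gives the same grasp; the last joint's range is limited). The gripper opens to 85 mm and grips with 20 to 120 N. Pads are 22 mm wide; open, the fingers measure 114 mm over their backs; the gripper's body (76 mm by 85 mm) begins 54 mm behind the grasp point. The pads swing forward as they close: fully open they stand 13 mm farther back than shut.
Start: joints at [-3.908, 23.554, -0.728, 91.456, 0.321, 64.991, -4.71], TCP at [0.625, -0, 0.248] pointing down, gripper open.
Joint ranges: [-169.25, 169.25], [-16.82, 113.86], [-84.01, 82.57], [7.8, 145.47], [-59.2, 239.2], [7.22, 106.19], [-163.78, 163.78]. Speed limits (degrees/s): [136.94, 136.94, 172.46, 172.46, 180, 180, 180].

INTERFACE

Orientations are given as a 3x3 rotation matrix whose columns are the frame's x, y, z axes.
In Python, from station import manip, imaging gives the robot as it stands.
- The arm moves only by the tool jog_arm, never from a script. Its argument "increments" is a list of rows, each a list of 3 entries, a list of its own where there are three numbers: the turn, a rotation vector about the tool's x, y, z in units of 8 degrees (1.0 is 8 degrees), then the shift along the tool's x, y, z in units of 40 mm (1.0 is 40 mm), then the closure in counts, from 0 (fully open) to 255 (shut). In form: [[[ax, ay, az], [x, y, z], claw], ...]. A call has 1 to 20 rows; each row is the pose to reach, as a shift and turn from the pose commanded when the call began, along the tool's axes at that moment; what a row does not reach only later rows make up. A row lasts 1/10 s, in which the tool goes at most 50 mm and 8.59 degrees, less where a joint would pass 70% of its speed; a pose out of reach is approached as far as the arm can. A call with a gripper value outside its range is refused whole. The fingers move at their own pace and stop on an object; the grip force is fixed at half the most. Time passes only in rows, so rows that repeat a pose let the fingers close. It gives the time, the measured TCP pose, the force, the opening and the grip force at its end, in the units of the state.
- manip.get_state(): the state, without advancing time (a new reading comes with each control period).
- imaging.get_image(name): name is "scene" or "side" or "wrist"; returns a dict with "pixels" (400x640x3 uint8, blue, green, red), "K" (3x3 intrinsics, pixels), "rvec" (rotation vector, rad) and "tvec" (3), from world to camera coordinates, as OpenCV has them; the wrist camera has in their place "T_tool_cam" (4x4, takes a point from camera to tool coordinates, whose origin is the TCP and whose axes are the flange's). Camera axes: x right, y down, z forward; pixel columns grow to the right and rows downward; lengths in m; the calibration is good to about 2 mm. A picture is of the moment at which its call begins: read the wrist's pose just before it. There is no depth.
- manip.close_job(): hands the job in; it is judged then, once.
The state is a dict: "t": time; "qpos": joint angles; "qvel": joint speeds; "tau": joint torques, N m; "position": TCP position; "tool_rot": TCP orientation; "ft_force": force on the tool from outside, world axes, zero at the start; "moment": the same for the moment, N m; "grip_width": finger opening in m; "finger_force": force on a finger pad.
Only numpy, scipy, OpenCV 4.12 (cv2) and the standard library are available. Lean on these libraries where they do the work, as an engineer would, in place of code of your own. Each camera call takes 0.05 s, during which the arm holds its last target. There are 200 camera calls.

## Working session

There is one attempt and no reset: what is moved stays moved. The work goes in short steps, Python scripts to look and compute and a tool call to move; the robot and the scene stay as the last step left them, time stands still between calls to the robot, and variables do not carry over. Pictures are saved under pics/ and viewed, at most 13 in all, crops included, and the job is handed in when it is done.

Besides the shell and the picture viewer there is one more tool, called after "Emit:" by a JSON object that holds its "fn" and its "kwargs". jog_arm: Moves the arm, as the interface text tells. Its arguments: {"type":"object","properties":{"increments":{"type":"array","items":{"type":"array"}}},"required":["increments"]}

```bash
mkdir -p pics; cat > h.py <<'E'
import numpy as np, cv2
from station import manip, imaging
def ray(im,u,v,st=None):
    K=np.array(im["K"]); d=np.linalg.inv(K)@[u,v,1.]
    if "rvec" in im:
        R=cv2.Rodrigues(np.array(im["rvec"],float))[0]; return -R.T@np.array(im["tvec"]).ravel(), R.T@d
    T=np.array(im["T_tool_cam"]); R=np.array(st["tool_rot"])
    return np.array(st["position"])+R@T[:3,3], R@T[:3,:3]@d
def onz(im,u,v,z,st=None):
    o,d=ray(im,u,v,st); return o+d*(z-o[2])/d[2]
E
python3 - <<'E'
from h import *
print(manip.get_state(), manip.tip_extent)
for n in("scene","side","wrist"):
    im=imaging.get_image(n); cv2.imwrite(f"pics/{n}0.png",im["pixels"])
    if n=="wrist": print(im["T_tool_cam"])
E
```

```text
{'t': 0.0, 'qpos': array([-3.90569459, 23.60056572, -0.72869961, 91.50464209,  0.320294  ,
       64.98957008, -4.70985698]), 'qvel': array([-0.00818539,  0.07270415, -0.08508282, -0.00901973,  0.02073149,
        0.11459817, -0.08162694]), 'tau': array([-1.18789325e-03, -6.00636005e+01,  6.81361444e-01, -2.99419034e+01,
        1.37590774e-02,  1.04116063e-02,  2.51732433e-05]), 'position': array([ 6.24529723e-01, -5.37166327e-05,  2.47442802e-01]), 'tool_rot': array([[ 8.97918459e-06,  9.99998695e-01, -1.61540441e-03],
       [ 9.99999995e-01, -9.14625345e-06, -1.03414956e-04],
       [-1.03429596e-04, -1.61540347e-03, -9.99998690e-01]]), 'ft_force': array([ 0.66186314, -0.07426683, -0.85719593]), 'moment': array([ 0.01508685, -0.00548961, -0.000295  ]), 'finger_force': 0.0, 'grip_width': 0.0852513050540425} 0.017
[[ 1.29363184e-03 -9.60976066e-01 -2.76628500e-01  7.05321273e-02]
 [ 9.99999151e-01  1.28685506e-03  2.06030182e-04 -1.04212372e-03]
 [ 1.57990713e-04 -2.76628532e-01  9.60976915e-01 -1.26223451e-01]
 [ 0.00000000e+00  0.00000000e+00  0.00000000e+00  1.00000000e+00]]
```

View pics/scene0.png

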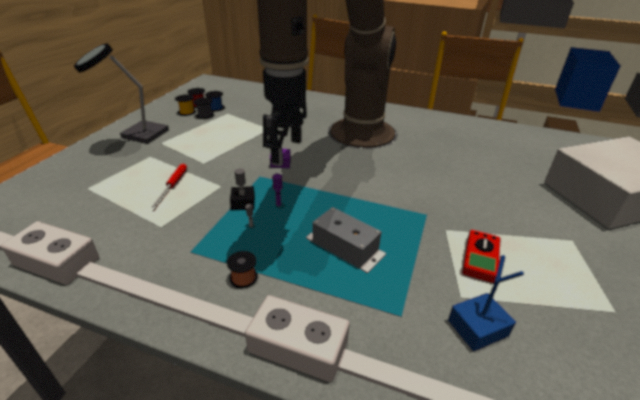

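View pics/side0.png

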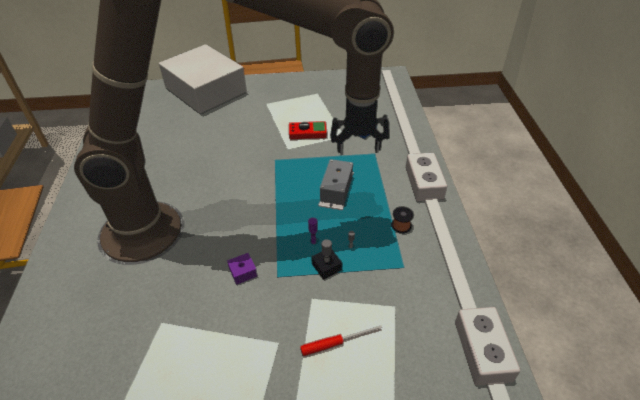

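View pics/wrist0.png

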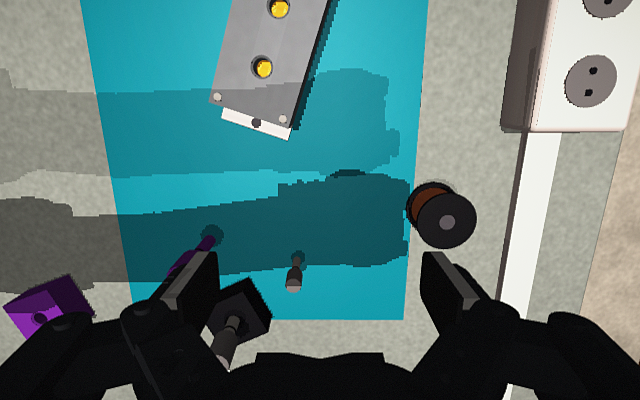

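The pictures show the target pin in the black rest, with its head at wrist (228,345), scene (240,175) and side (326,244). A small grey look-alike stands at wrist (293,280) and a purple pin near wrist (205,240). The box wells are at wrist (279,8) and (262,68).

```bash
python3 - <<'E'
from h import *
st=manip.get_state(); w=imaging.get_image("wrist"); s=imaging.get_image("scene"); d=imaging.get_image("side")
def tri(a,b):
    (o1,d1),(o2,d2)=a,b
    A=np.stack([d1,-d2],1); t=np.linalg.lstsq(A,o2-o1,rcond=None)[0]
    p,q=o1+d1*t[0],o2+d2*t[1]; return ((p+q)/2).round(4), np.linalg.norm(p-q).round(4)
print("head",tri(ray(s,240,175),ray(d,326,244)))
print("purple pin head",tri(ray(s,278,179),ray(d,313,224)), "small head",tri(ray(s,249,208),ray(d,351,235)))
print("rest side z.035",onz(d,326,261,.035))
hsv=cv2.cvtColor(w["pixels"],cv2.COLOR_BGR2HSV)
print("wells",onz(w,279,8,.06,st),onz(w,262,68,.06,st))
print("scene wells",onz(s,335,222,.06),onz(s,356,232,.06))
print("small foot",onz(w,298,257,0,st),"purple foot",onz(w,212,235,0,st),"spool",onz(w,446,221,.05,st))
E
```

```text
head (array([ 0.5245, -0.1744,  0.0912]), np.float64(0.0013))
purple pin head (array([ 0.4945, -0.0882,  0.0794]), np.float64(0.0064)) small head (array([ 0.5959, -0.1161,  0.0534]), np.float64(0.0033))
rest side z.035 [ 0.52280955 -0.18486507  0.035     ]
wells [0.58975877 0.14198094 0.06      ] [0.57356135 0.09529904 0.06      ]
scene wells [0.57534062 0.0930675  0.06      ] [0.59086749 0.14672649 0.06      ]
small foot [ 0.59767753 -0.11389696  0.        ] purple foot [ 0.49639936 -0.08554648  0.        ] spool [ 0.75147611 -0.04897437  0.05      ]
```

Emit:
{"fn": "jog_arm", "kwargs": {"increments": [[[0,0,0],[-4.4,-2.5,0],0],[[0,0,0],[-4.4,-2.5,0],0],[[0,0,0],[-4.4,-2.5,0],0],[[0,0,0],[-4.4,-2.5,0],0],[[0,0,0],[-4.4,-2.5,0],0],[[0,0,0],[-4.4,-2.5,0],0],[[0,0,0],[-4.4,-2.5,0],0],[[0,0,0],[-4.4,-2.5,0],0]]}}

```text
t: 1.1
position: [0.5258, -0.1743, 0.2482]
tool_rot: [[-0.003, 1.0, 0.0], [1.0, 0.003, 0.001], [0.001, 0.0, -1.0]]
ft_force: [0.7, 0.8, -1.2]
grip_width: 0.0849
finger_force: 0.0
```

```bash
python3 - <<'E'
from h import *
st=manip.get_state(); w=imaging.get_image("wrist"); cv2.imwrite("pics/w1.png",w["pixels"]); print(st["position"],st["t"],st["tool_rot"],st["ft_force"])
E
```

```text
[ 0.52580458 -0.17432546  0.24815862] 1.1 [[-2.64863078e-03  9.99996488e-01  9.05923516e-05]
 [ 9.99996298e-01  2.64857378e-03  6.23661171e-04]
 [ 6.23419040e-04  9.22438644e-05 -9.99999801e-01]] [ 0.66701543  0.78738425 -1.24004233]
```

View pics/w1.png

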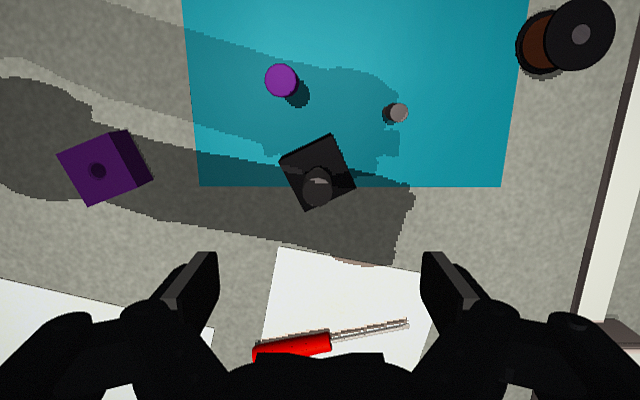

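The head of the target pin is at about (317,185) in the wrist view, almost under the tool. I'll enlarge it to get the centre of its top.

```bash
python3 - <<'E'
from h import *
st=manip.get_state(); w=imaging.get_image("wrist"); p=w["pixels"]
c=p[120:220,260:380]; cv2.imwrite("pics/w1c.png",cv2.resize(np.clip(c.astype(float)*2.5,0,255).astype(np.uint8),None,fx=6,fy=6,interpolation=cv2.INTER_NEAREST))
for v in (178,182,186,190,194,198): print(v, onz(w,317,v,.102,st).round(4))
print(onz(w,337,186,.102,st))
E
```

```text
178 [ 0.5228 -0.167   0.102 ]
182 [ 0.5228 -0.1704  0.102 ]
186 [ 0.5228 -0.1738  0.102 ]
190 [ 0.5228 -0.1772  0.102 ]
194 [ 0.5228 -0.1807  0.102 ]
198 [ 0.5228 -0.1841  0.102 ]
[ 0.53928063 -0.1737328   0.102     ]
```

View pics/w1c.png

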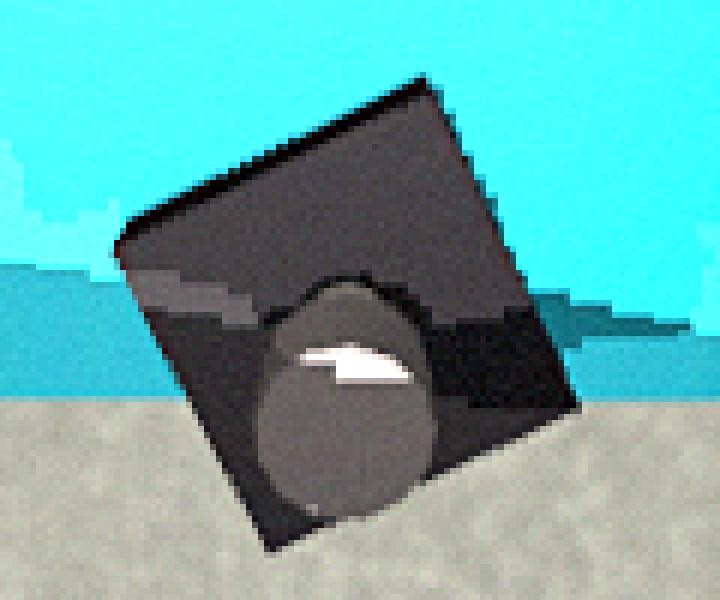

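The top face is centred at crop (347,430), which is pixel (317.9,191.7), so the pin axis is at about (0.5235, -0.1785).

Emit:
{"fn": "jog_arm", "kwargs": {"increments": [[[0,0,0],[-0.08,-0.05,1.0],0],[[0,0,0],[-0.08,-0.05,2.0],0],[[0,0,0],[-0.08,-0.05,3.0],0],[[0,0,0],[-0.08,-0.05,3.2],0],[[0,0,0],[-0.08,-0.05,3.2],0],[[0,0,0],[-0.08,-0.05,3.2],0]]}}

```text
t: 1.8
position: [0.5243, -0.1792, 0.1219]
tool_rot: [[-0.001, 1.0, 0.002], [1.0, 0.001, -0.0], [-0.0, 0.002, -1.0]]
ft_force: [0.6, -0.2, 0.7]
grip_width: 0.0854
finger_force: 0.0
```

Emit:
{"fn": "jog_arm", "kwargs": {"increments": [[[0,0,0],[0,0,0.5],0],[[0,0,0],[0,0,1.0],0],[[0,0,0],[0,0,1.0],0],[[0,0,0],[0,0,1.0],0],[[0,0,0],[0,0,1.0],120],[[0,0,0],[0,0,1.0],200],[[0,0,0],[0,0,1.0],255],[[0,0,0],[0,0,1.0],255],[[0,0,0],[0,0,1.0],255],[[0,0,0],[0,0,1.0],255],[[0,0,0],[0,0,1.0],255],[[0,0,0],[0,0,1.0],255]]}}

```text
t: 3.0
position: [0.5233, -0.1793, 0.0808]
tool_rot: [[-0.0, 1.0, 0.001], [1.0, 0.0, -0.0], [-0.0, 0.001, -1.0]]
ft_force: [-0.7, 0.7, 6.3]
grip_width: 0.0246
finger_force: 58.5
```

Emit:
{"fn": "jog_arm", "kwargs": {"increments": [[[0,0,0],[0,0,-0.6],255],[[0,0,0],[0,0,-1.5],255],[[0,0,0],[0,0,-2.5],255],[[0,0,0],[0,0,-2.5],255],[[0,0,0],[1,0.3,-2.5],255],[[0,0,0],[2,0.6,-2.5],255],[[0,0,0],[3,0.9,-2.5],255],[[0,0,0],[4,1.1,-2.5],255],[[0,0,0],[5,1.3,-2.5],255],[[0,0,0],[5.7,1.4,-2.5],255],[[0,0,0],[5.7,1.4,-2.5],255],[[0,0,0],[5.7,1.4,-2.5],255],[[0,0,0],[5.7,1.4,-2.5],255]]}}

```text
t: 4.3
position: [0.5786, 0.0472, 0.1796]
tool_rot: [[0.002, 1.0, -0.001], [1.0, -0.002, -0.001], [-0.001, -0.001, -1.0]]
ft_force: [-0.2, 0.2, -1.8]
grip_width: 0.0249
finger_force: 60.5
```

```bash
python3 - <<'E'
from h import *
st=manip.get_state(); w=imaging.get_image("wrist"); p=w["pixels"]; cv2.imwrite("pics/w2.png",p); print(st)
E
```

```text
{'t': 4.3, 'qpos': array([ -8.42600435,  23.16942029,  -1.36747695, 102.11266482,
         0.71736442,  54.80114101, -10.187072  ]), 'qvel': array([ 0.71180182, -0.32602041,  0.1337858 , -0.1522351 , -0.17201327,
        0.1654611 , -0.11155914]), 'tau': array([-1.14228163e+00, -5.71496773e+01, -1.82287409e-01, -2.75768495e+01,
       -6.99516549e-02, -1.61836861e-02, -2.35996959e-03]), 'position': array([0.57857077, 0.04721302, 0.17960959]), 'tool_rot': array([[ 0.00156311,  0.99999811, -0.00115235],
       [ 0.99999823, -0.00156432, -0.00105007],
       [-0.00105187, -0.00115071, -0.99999878]]), 'ft_force': array([-0.17886751,  0.21786866, -1.83430857]), 'moment': array([-0.00632542,  0.01497864, -0.00380781]), 'finger_force': 60.540761947631836, 'grip_width': 0.024930892292526534}
```

View pics/w2.png

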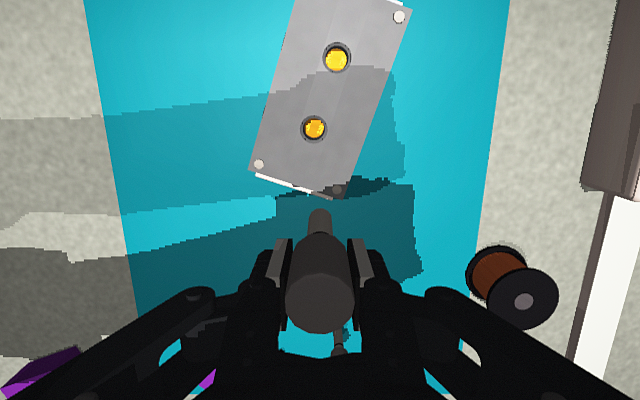

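The pin hangs straight in the grip, with its head top at (320,302) and the foot end near (320,209). The wells are at about (337,58) and (314,128).

```bash
cat > wells.py <<'E'
from h import *
st=manip.get_state(); w=imaging.get_image("wrist"); p=w["pixels"]
def rim(u,v,r=22):
    g=p[v-r:v+r,u-r:u+r].astype(int); hsv=cv2.cvtColor(p[v-r:v+r,u-r:u+r],cv2.COLOR_BGR2HSV)
    bg=np.median(g.reshape(-1,3),0); m=((np.abs(g-bg).max(2)>35)).astype(np.uint8)
    cs,_=cv2.findContours(m,cv2.RETR_EXTERNAL,cv2.CHAIN_APPROX_NONE)
    c=max(cs,key=cv2.contourArea); e=cv2.fitEllipse(cv2.convexHull(c)); return e[0][0]+u-r+.0,e[0][1]+v-r,e[1]
def proj(t):
    T=np.array(w["T_tool_cam"]); c=T[:3,:3].T@(np.array(t)-T[:3,3]); q=np.array(w["K"])@c; return (q/q[2])[:2].round(1)
E
python3 - <<'E'
from wells import *
for u,v in((337,58),(314,128)):
    a=rim(u,v); print(a, onz(w,a[0],a[1],.06,st))
print(w["K"])
for t in([0,0,-.021],[0,0,.071],[.007,0,.071],[-.007,0,.071],[0,.007,.071],[0,-.007,.071]): print(t,proj(t))
# shank edges, rows
g=p.astype(int)
for v in (212,216,220,224,228): print(v,[int(x) for x in g[v,300:342,0]])
print([int(x) for x in g[198:232,320,0]])
for u,v in((255,168),(337,198)): print(onz(w,u,v,.06,st))
E
```

```text
(332.7693862915039, 58.03187561035156, (32.28532409667969, 44.742530822753906)) [0.58671774 0.14322486 0.06      ]
(312.2034149169922, 127.65134620666504, (24.540332794189453, 27.110891342163086)) [0.57255792 0.09709323 0.06      ]
[[340.31998977   0.         319.38466393]
 [  0.         340.31998977 195.84076059]
 [  0.           0.           1.        ]]
[0, 0, -0.021] [322.1 304.9]
[0, 0, 0.071] [321.  217.4]
[0.007, 0, 0.071] [321.  206.5]
[-0.007, 0, 0.071] [321. 228.]
[0, 0.007, 0.071] [332.4 217.4]
[0, -0.007, 0.071] [309.6 217.3]
212 [113, 113, 113, 112, 114, 111, 110, 110, 111, 113, 114, 75, 52, 53, 57, 54, 59, 59, 58, 57, 61, 59, 60, 60, 59, 59, 60, 55, 62, 98, 114, 111, 110, 110, 109, 109, 110, 110, 108, 111, 111, 110]
216 [112, 110, 110, 112, 112, 111, 110, 114, 114, 71, 50, 58, 56, 58, 57, 57, 56, 59, 56, 61, 60, 59, 61, 61, 61, 59, 61, 58, 57, 57, 52, 84, 113, 110, 109, 112, 110, 110, 110, 110, 110, 108]
220 [111, 111, 111, 109, 112, 111, 113, 116, 94, 44, 56, 59, 57, 58, 57, 57, 57, 61, 57, 62, 59, 59, 61, 58, 60, 60, 57, 62, 58, 56, 54, 60, 118, 109, 109, 107, 110, 107, 109, 106, 109, 108]
224 [110, 110, 111, 110, 111, 111, 113, 113, 60, 53, 57, 58, 56, 59, 57, 57, 58, 58, 60, 58, 59, 58, 60, 59, 54, 60, 58, 60, 60, 57, 54, 55, 100, 110, 109, 110, 108, 108, 110, 109, 109, 107]
228 [109, 110, 111, 109, 111, 111, 111, 101, 47, 52, 61, 59, 58, 59, 55, 56, 59, 59, 59, 62, 61, 59, 59, 61, 61, 56, 59, 62, 58, 57, 55, 53, 85, 116, 110, 109, 108, 107, 109, 109, 108, 108]
[116, 114, 113, 112, 111, 110, 109, 111, 112, 116, 79, 55, 57, 59, 61, 59, 61, 57, 60, 60, 59, 59, 59, 62, 60, 59, 59, 60, 60, 59, 61, 58, 65, 35]
[0.53030964 0.06793718 0.06      ]
[0.59090203 0.04490709 0.06      ]
```

```bash
python3 - <<'E'
import cv2
p=cv2.imread("pics/w2.png")
cv2.imwrite("pics/w2c.png",cv2.resize(p[35:145,290:365],None,fx=5,fy=5,interpolation=cv2.INTER_NEAREST))
E
```

```text
(no output)
```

View pics/w2c.png

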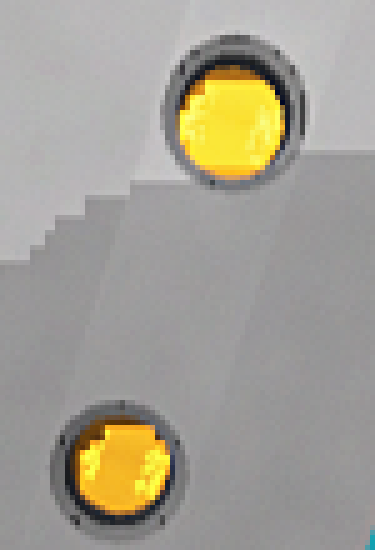

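The chamfer outlines centre at crop (235,111) and (118,470), which are pixels (336.5,56.8) and (313.2,128.5).

```bash
python3 - <<'E'
from h import *
st=manip.get_state(); w=imaging.get_image("wrist")
a,b=onz(w,336.5,56.8,.06,st),onz(w,313.2,128.5,.06,st); print(a,b,np.linalg.norm(a-b),st["position"])
t=onz(w,320.2,218.5,st["position"][2]-.071,st); print(t)
E
```

```text
[0.58936581 0.14410039 0.06      ] [0.57338528 0.09657433 0.06      ] 0.05014083468810737 [0.57878839 0.04707785 0.17999367]
[0.57827126 0.0462905  0.10899367]
```

Emit:
{"fn": "jog_arm", "kwargs": {"increments": [[[0,0,0],[0.6,-0.06,0],255],[[0,0,0],[1.26,-0.12,0],255],[[0,0,0],[1.26,-0.12,0.5],255],[[0,0,0],[1.26,-0.12,0.95],255],[[0,0,0],[1.26,-0.12,0.95],255],[[0,0,0],[1.26,-0.12,0.95],255],[[0,0,0],[1.26,-0.12,0.95],255]]}}

```text
t: 5.15
position: [0.5749, 0.0987, 0.1433]
tool_rot: [[0.001, 1.0, 0.001], [1.0, -0.001, 0.0], [0.0, 0.001, -1.0]]
ft_force: [-0.7, -0.4, -1.6]
grip_width: 0.0245
finger_force: 60.5
```

```bash
python3 - <<'E'
from wells import *
cv2.imwrite("pics/w3.png",cv2.resize(p[110:260,250:390],None,fx=4,fy=4,interpolation=cv2.INTER_NEAREST)); print(st["position"],st["ft_force"])
T=np.array(w["T_tool_cam"]);R=np.array(st["tool_rot"])
f=lambda P: proj(R.T@(np.array(P)-st["position"]))
print("predicted wells",f([.5734,.0966,.06]),f([.5894,.1441,.06]),"tip",proj([-.0008,-.0005,.071]))
E
```

```text
[0.57490951 0.09874373 0.14333289] [-0.72639786 -0.3699879  -1.60377563]
predicted wells [318.4 214.1] [344.5 140.7] tip [320.2 218.6]
```

View pics/w3.png

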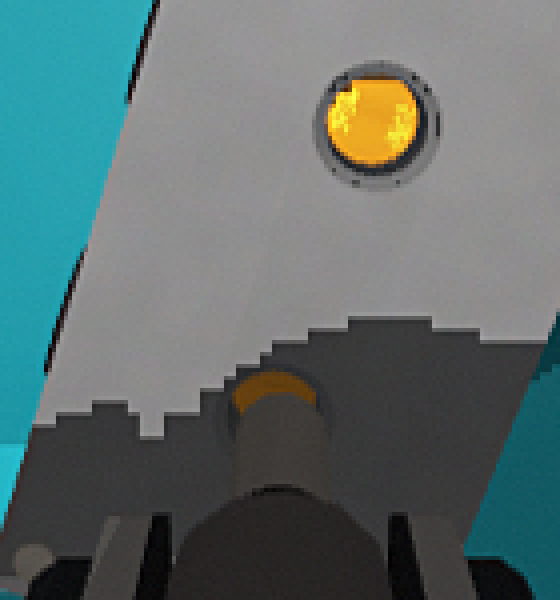

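The left well is at (343.8,140.7), as predicted. The right well is centred at column 317.9 with the shank at 320, so I need about -1.3 mm in both x and y.

Emit:
{"fn": "jog_arm", "kwargs": {"increments": [[[0,0,0],[-0.03,-0.03,0],255],[[0,0,0],[-0.03,-0.03,0.1],255],[[0,0,0],[-0.03,-0.03,0.2],255],[[0,0,0],[-0.03,-0.03,0.28],255],[[0,0,0],[-0.03,-0.03,0.34],255],[[0,0,0],[-0.03,-0.03,0.4],255],[[0,0,0],[-0.03,-0.03,0.4],255]]}}

```text
t: 5.9
position: [0.5734, 0.0973, 0.1262]
tool_rot: [[0.0, 1.0, 0.001], [1.0, -0.0, -0.001], [-0.001, 0.001, -1.0]]
ft_force: [1.2, -2.1, -1.8]
grip_width: 0.0249
finger_force: 60.4
```

Emit:
{"fn": "jog_arm", "kwargs": {"increments": [[[0,0,0],[-0.01,0,0.05],255],[[0,0,0],[-0.01,0,0.1],255],[[0,0,0],[-0.01,0,0.15],255],[[0,0,0],[-0.01,0,0.2],255],[[0,0,0],[-0.01,0,0.25],255],[[0,0,0],[-0.01,0,0.3],255],[[0,0,0],[-0.01,0,0.35],255],[[0,0,0],[-0.01,0,0.4],255],[[0,0,0],[-0.01,0,0.4],255]]}}

```text
t: 6.8
position: [0.5734, 0.0973, 0.1105]
tool_rot: [[0.0, 1.0, 0.001], [1.0, -0.0, -0.0], [-0.0, 0.001, -1.0]]
ft_force: [2.2, -3.8, 2.6]
grip_width: 0.025
finger_force: 61.1
```

Emit:
{"fn": "jog_arm", "kwargs": {"increments": [[[0,0,0],[-0.015,0.01,0],255],[[0,0,0],[-0.015,0.01,0.04],255],[[0,0,0],[-0.015,0.01,0.08],255],[[0,0,0],[-0.015,0.01,0.12],255],[[0,0,0],[-0.015,0.01,0.16],255],[[0,0,0],[-0.015,0.01,0.16],255]]}}

```text
t: 7.4
position: [0.5735, 0.0971, 0.1043]
tool_rot: [[-0.0, 1.0, 0.0], [1.0, 0.0, 0.0], [0.0, 0.0, -1.0]]
ft_force: [0.7, -3.0, 5.9]
grip_width: 0.0246
finger_force: 61.7
```

Emit:
{"fn": "jog_arm", "kwargs": {"increments": [[[0,0,0],[-0.015,0,0.02],255],[[0,0,0],[-0.015,0,0.04],255],[[0,0,0],[-0.015,0,0.04],255]]}}

```text
t: 7.7
position: [0.5735, 0.097, 0.1035]
tool_rot: [[-0.0, 1.0, 0.001], [1.0, 0.0, 0.001], [0.001, 0.001, -1.0]]
ft_force: [-2.6, -3.0, 12.1]
grip_width: 0.0243
finger_force: 62.1
```

Emit:
{"fn": "jog_arm", "kwargs": {"increments": [[[0,0,0],[0,-0.01,0.015],255],[[0,0,0],[0,-0.01,0.02],255],[[0,0,0],[0,-0.01,0.02],255],[[0,0,0],[0,-0.01,0.02],255]]}}

```text
t: 8.1
position: [0.5735, 0.0971, 0.1032]
tool_rot: [[-0.0, 1.0, 0.001], [1.0, 0.0, 0.001], [0.001, 0.001, -1.0]]
ft_force: [-2.6, -2.8, 16.7]
grip_width: 0.0247
finger_force: 62.3
```

Emit:
{"fn": "jog_arm", "kwargs": {"increments": [[[0,0,0],[0,0,-0.3],255],[[0,0,0],[0,0,-0.7],255],[[0,0,0],[0,0,-1.1],255],[[0,0,0],[0,0,-1.1],255],[[0,0,0],[0,0,-1.1],255],[[0,0,0],[0.6,0.2,-1.1],255],[[0,0,0],[1.18,0.4,-1.1],255],[[0,0,0],[1.18,0.4,-1.1],255],[[0,0,0],[1.18,0.4,-1.05],255],[[0,0,0],[1.18,0.4,-1.05],255]]}}

```text
t: 9.1
position: [0.588, 0.1426, 0.1421]
tool_rot: [[0.001, 1.0, -0.002], [1.0, -0.001, -0.001], [-0.001, -0.002, -1.0]]
ft_force: [-0.2, 0.3, -0.7]
grip_width: 0.0245
finger_force: 60.5
```

```bash
python3 - <<'E'
from wells import *
cv2.imwrite("pics/w4.png",cv2.resize(p[150:310,250:390],None,fx=3.75,fy=3.75,interpolation=cv2.INTER_NEAREST)); print(st["position"],st["ft_force"])
R=np.array(st["tool_rot"])
f=lambda P: proj(R.T@(np.array(P)-st["position"]))
print("predicted wells",f([.5731,.0966,.06]),f([.5891,.1441,.06]),"tip",proj([-.0008,-.0005,.071]))
E
```

```text
[0.58803191 0.14262234 0.14214313] [-0.22638738  0.31209094 -0.71161027]
predicted wells [299.2 275.2] [322.9 209.2] tip [320.2 218.6]
```

View pics/w4.png

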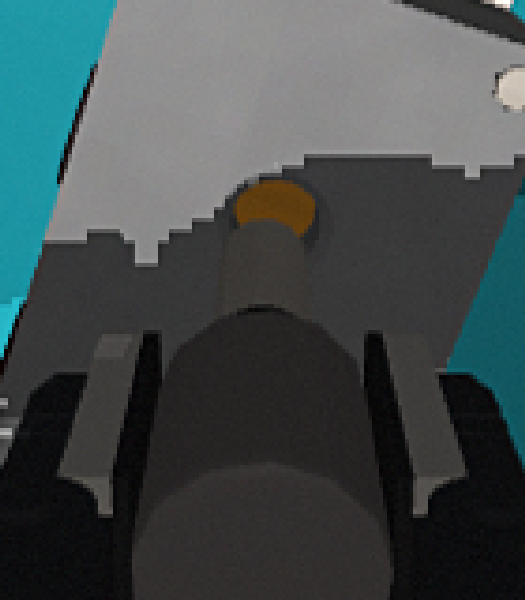

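Emit:
{"fn": "jog_arm", "kwargs": {"increments": [[[0,0,0],[0,0,0],255],[[0,0,0],[0,0,0],255]]}}

```text
t: 9.35
position: [0.5889, 0.1429, 0.1435]
tool_rot: [[0.001, 1.0, -0.0], [1.0, -0.001, -0.0], [-0.0, -0.0, -1.0]]
ft_force: [-0.4, 0.0, -0.8]
grip_width: 0.0244
finger_force: 60.5
```

Emit:
{"fn": "jog_arm", "kwargs": {"increments": [[[0,0,0],[0.04,0.015,0],255],[[0,0,0],[0.04,0.015,0.1],255],[[0,0,0],[0.04,0.015,0.2],255],[[0,0,0],[0.04,0.015,0.28],255],[[0,0,0],[0.04,0.015,0.34],255],[[0,0,0],[0.04,0.015,0.4],255],[[0,0,0],[0.04,0.015,0.4],255]]}}

```text
t: 10.05
position: [0.5897, 0.1447, 0.1273]
tool_rot: [[0.0, 1.0, 0.0], [1.0, -0.0, -0.001], [-0.001, 0.0, -1.0]]
ft_force: [0.3, -0.7, -2.0]
grip_width: 0.0249
finger_force: 60.5
```

In the mouth, with no load. Next I'll push the sleeve down in small steps.

Emit:
{"fn": "jog_arm", "kwargs": {"increments": [[[0,0,0],[0,0,0.06],255],[[0,0,0],[0,0,0.12],255],[[0,0,0],[0,0,0.18],255],[[0,0,0],[0,0,0.24],255],[[0,0,0],[0,0,0.3],255],[[0,0,0],[0,0,0.35],255],[[0,0,0],[0,0,0.4],255],[[0,0,0],[0,0,0.45],255],[[0,0,0],[0,0,0.5],255],[[0,0,0],[0,0,0.5],255]]}}

```text
t: 11.05
position: [0.5898, 0.1447, 0.1077]
tool_rot: [[0.0, 1.0, 0.0], [1.0, -0.0, -0.0], [-0.0, 0.0, -1.0]]
ft_force: [-0.9, -3.3, 2.9]
grip_width: 0.0248
finger_force: 61.0
```

Emit:
{"fn": "jog_arm", "kwargs": {"increments": [[[0,0,0],[-0.01,0,0.04],255],[[0,0,0],[-0.01,0,0.08],255],[[0,0,0],[-0.01,0,0.12],255],[[0,0,0],[-0.01,0,0.14],255],[[0,0,0],[-0.01,0,0.14],255]]}}

```text
t: 11.55
position: [0.5898, 0.1446, 0.1022]
tool_rot: [[0.0, 1.0, 0.0], [1.0, -0.0, -0.0], [-0.0, 0.0, -1.0]]
ft_force: [-0.0, -4.7, 4.6]
grip_width: 0.0245
finger_force: 61.0
```

Emit:
{"fn": "jog_arm", "kwargs": {"increments": [[[0,0,0],[-0.02,0,0.03],255],[[0,0,0],[-0.02,0,0.06],255],[[0,0,0],[-0.02,0,0.09],255],[[0,0,0],[-0.02,0,0.12],255],[[0,0,0],[-0.02,0,0.15],255],[[0,0,0],[-0.02,0,0.18],255],[[0,0,0],[-0.02,0,0.2],255],[[0,0,0],[-0.02,0,0.2],255]]}}

```text
t: 12.35
position: [0.5898, 0.1444, 0.0941]
tool_rot: [[-0.0, 1.0, 0.001], [1.0, 0.0, 0.001], [0.001, 0.001, -1.0]]
ft_force: [-0.6, -2.3, 4.5]
grip_width: 0.0247
finger_force: 61.1
```

Left is the open well. Continuing gently to the bottom, expected near z = 0.089.

Emit:
{"fn": "jog_arm", "kwargs": {"increments": [[[0,0,0],[-0.01,0,0.03],255],[[0,0,0],[-0.01,0,0.06],255],[[0,0,0],[-0.01,0,0.08],255],[[0,0,0],[-0.01,0,0.1],255],[[0,0,0],[-0.01,0,0.1],255]]}}

```text
t: 12.85
position: [0.5898, 0.1442, 0.0903]
tool_rot: [[-0.0, 1.0, 0.001], [1.0, 0.0, 0.001], [0.001, 0.001, -1.0]]
ft_force: [-0.7, -0.5, 7.5]
grip_width: 0.0246
finger_force: 61.5
```

Emit:
{"fn": "jog_arm", "kwargs": {"increments": [[[0,0,0],[0,0,0.02],255],[[0,0,0],[0,0,0.04],255],[[0,0,0],[0,0,0.04],255]]}}

```text
t: 13.15
position: [0.5899, 0.1443, 0.0895]
tool_rot: [[-0.0, 1.0, 0.001], [1.0, 0.0, 0.001], [0.001, 0.001, -1.0]]
ft_force: [-3.4, -0.3, 13.2]
grip_width: 0.0248
finger_force: 62.1
```

Emit:
{"fn": "jog_arm", "kwargs": {"increments": [[[0,0,0],[0,0,0.015],255],[[0,0,0],[0,0,0.02],255],[[0,0,0],[0,0,0.02],255],[[0,0,0],[0,0,0.02],255]]}}

```text
t: 13.55
position: [0.5899, 0.1443, 0.0892]
tool_rot: [[-0.0, 1.0, 0.001], [1.0, 0.0, 0.001], [0.001, 0.001, -1.0]]
ft_force: [-4.9, 0.1, 17.7]
grip_width: 0.0245
finger_force: 62.4
```

Emit:
{"fn": "jog_arm", "kwargs": {"increments": [[[0,0,0],[0,0,-0.04],255],[[0,0,0],[0,0,-0.04],255],[[0,0,0],[0,0,-0.04],100],[[0,0,0],[0,0,-0.04],0],[[0,0,0],[0,0,-0.04],0],[[0,0,0],[0,0,-0.04],0],[[0,0,0],[0,0,-0.04],0],[[0,0,0],[0,0,-0.04],0],[[0,0,0],[0,0,-0.04],0],[[0,0,0],[0,0,-1],0],[[0,0,0],[0,0,-2],0],[[0,0,0],[0,0,-3],0],[[0,0,0],[-1,0,-3],0],[[0,0,0],[-1.5,0,-3],0],[[0,0,0],[-1.5,0,-3],0],[[0,0,0],[-1.5,0,-3],0]]}}

```text
t: 15.15
position: [0.5896, 0.0835, 0.2075]
tool_rot: [[0.001, 1.0, 0.0], [1.0, -0.001, 0.0], [0.0, 0.0, -1.0]]
ft_force: [-0.3, 0.1, -0.8]
grip_width: 0.0857
finger_force: 0.0
```

```bash
python3 - <<'E'
from h import *
st=manip.get_state(); w=imaging.get_image("wrist")["pixels"]; s=imaging.get_image("scene")["pixels"]; d=imaging.get_image("side")["pixels"]
z=lambda a:cv2.resize(a,(400,300),interpolation=cv2.INTER_CUBIC)
cv2.imwrite("pics/f.png",np.vstack([np.hstack([z(s[190:280,290:410]),z(d[130:220,280:400])]),np.hstack([z(w[:240,160:480]),z(d[130:340,240:520])])]))
E
```

```text
(no output)
```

View pics/f.png

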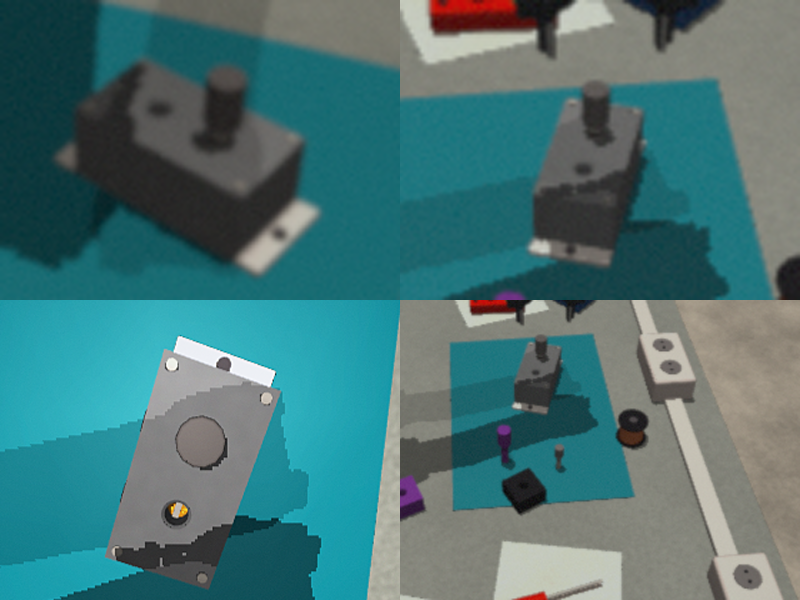

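The pin stands upright in the left well with its head at crop (200,442), and the other things are undisturbed. I'll take one oblique wrist look to check the ring against the rim.

Emit:
{"fn": "jog_arm", "kwargs": {"increments": [[[0,0,0],[1,0,0],0],[[0,0,0],[2,0,0],0],[[0,0,0],[3,0,0],0],[[0,0,0],[4.2,0,0],0],[[0,0,0],[4.2,0,0],0],[[0,0,0],[4.2,0,0],0],[[0,0,0],[4.2,0,0],0]]}}

```text
t: 16.0
position: [0.5895, 0.251, 0.2071]
tool_rot: [[0.0, 1.0, -0.0], [1.0, -0.0, -0.001], [-0.001, -0.0, -1.0]]
ft_force: [0.0, -0.5, -0.5]
grip_width: 0.0855
finger_force: 0.0
```

```bash
python3 - <<'E'
from wells import *
R=np.array(st["tool_rot"]); f=lambda P: proj(R.T@(np.array(P)-st["position"]))
print(st["position"])
q=f([.5891,.1441,.09]); print("mid",q,"top",f([.5891,.1441,.112]),"underside near edge",f([.5891,.1571,.074]),"ring low near",f([.5891,.1511,.06]),"ring hi near",f([.5891,.1511,.063]))
u,v=q.astype(int); y0=max(0,v-70);x0=u-60; print(x0,y0)
c=np.clip(p[y0:y0+120,x0:x0+120].astype(float)*2,0,255).astype(np.uint8)
cv2.imwrite("pics/g.png",cv2.resize(c,None,fx=5,fy=5,interpolation=cv2.INTER_NEAREST)); print(c.shape)
E
```

```text
[0.58954948 0.25101178 0.20712584]
mid [319.9 319.8] top [320.  337.7] underside near edge [319.9 295.3] ring low near [319.9 292.5] ring hi near [319.9 294.3]
259 249
(120, 120, 3)
```

View pics/g.png

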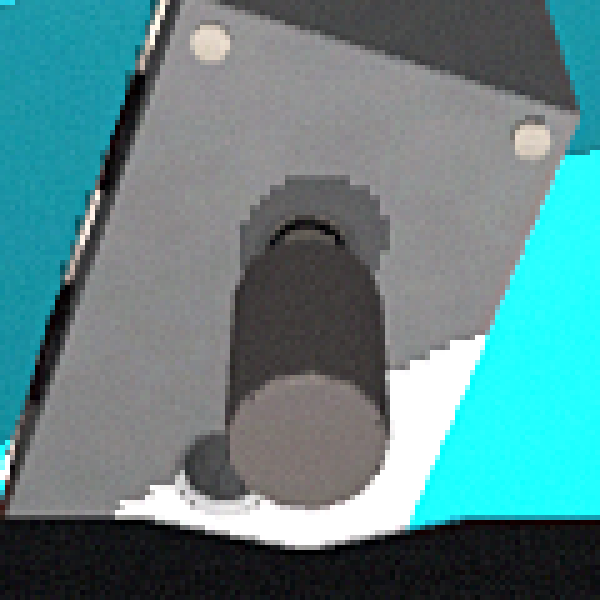

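The head top centre is at row 336.7, against 337.7 predicted for fully home. The rim sits right by the ring, so the pin is home.

```bash
python3 -c "
from station import manip; print(manip.close_job())"
```

```text
the job is handed in; nothing more can be done
None
```

The pin bottomed in the right well about 14 mm short (the blocked one), then went fully home in the left well, where I released it and left it standing; the push peaked at about 19 N, the other things were left alone, and I handed the job in at about 16 s.

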